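# Free a swollen wear block from its slideway

### The job

The plastic wear block has swollen and is stuck under the two keeper lips of the small slideway. Hold the wood off-cut in the gripper and knock the block sideways with it, square on, until it is right out from under the lips but still standing on the slideway's base plate; do not touch the block with the gripper while any of it is under the lips. Then lay the off-cut down on the bench, clear of slideway and tray, lift the wear block out and set it flat in the shallow tray, same side up, leaving the bolt, nut and steel angle where they lie.

Things in the scene. Friction and masses are not known exactly. Their poses are not given: they have to be found in the camera images.
- slideway: Fixed grey slideway, 118 (x) x 118 (y) mm on plan. Origin on its underside (bench height) at the middle of the lipped section; +y is the sliding direction, towards the open run-out. Base plate 10 mm thick, y -18 to 100. Two cheeks, inner faces x = -39 and 41.5, stand at y -10 to 16; the mouth at the -y side is open. Beyond y = 26: only low rails (|x| over 48, tops z = 16).
- slideway_lips (a point): Midway between the two bright steel keeper lips on the cheeks, at the height of their undersides (z = 50 mm). Axes as the slideway's. The lips are 7 mm thick (screw heads to z = 60), y -8 to 16 mm in the slideway's frame, and reach in to x = -28 and 28; the 56 mm between them is open above.
- gib_mid (a point): Middle of the face of the spring gib in the +x cheek, 20 mm long in y. It squeezes the wear block against the other cheek: sliding the block towards +y takes about 9 to 17 N until it has moved some 26 mm; then the gib lets go and the block is loose.
- wear_block_mid (a point): Centre of the off-white plastic wear block, a plain cuboid 78 (x) x 32 (y) x 38 (z) mm, about 0.1 kg. It stands on the slideway's base plate (underside at z = 10 mm), its long side across the slide, its axes parallel to the slideway's, within 3 mm of its y = 0 at the start. It is wholly out from under the lips when its centre lies beyond y = 32 mm in the slideway's frame.
- wood_block_mid (a point): Centre of the softwood off-cut, 43 (x) x 99 (y) x 25 (z) mm, one lower end corner broken off, 0.07 kg, lying flat on the bench with its long axis y pointing roughly away from the robot; to the left of the slideway, beside the tray.
- tray: Fixed shallow open metal tray, 100 (x) x 120 (y) mm outside, 22 mm high, walls and floor 3 mm thick, on the bench left of the slideway, nearer to it or farther than the off-cut. Origin at the centre of its underside.
- bolt: Bystander: hex bolt 35 x 88 x 31 mm lying on the bench. Origin at the centre of its underside.
- nut: Bystander: hex nut 32 x 36 x 16 mm. Origin at the centre of its underside.
- steel_angle: Bystander: steel angle off-cut 100 (x) x 36 (y) x 34 (z) mm. Origin at the centre of its underside.

How it is judged:
On the way, in this order (a step that is already met when the one before it is completed fails the run):
1. the off-cut bears on the wear block, which is still under the lips (contact force between wood_block and wear_block above 2 N and y of wear_block_mid in the frame of slideway below 0.03 m), for 0.02 s.
2. the wear block is wholly out from under the lips, upright on the base plate (y of wear_block_mid in the frame of slideway between 0.032 and 0.1 m and z of wear_block_mid in the frame of slideway below 0.034 m and angle between wear_block's own z axis and vertical below 0.15 rad and contact force between the fingers and wear_block below 0.5 N), for 0.2 s.
At the end, for the whole second after the job is handed in: The wear block rests flat on the tray's floor, same side up (within 0.1 rad), released and still; the off-cut lies still on the bench (centre below 30 mm), touching neither tray nor slideway (x of wear_block_mid in the frame of tray between -0.05 and 0.05 m and y of wear_block_mid in the frame of tray between -0.06 and 0.06 m and z of wear_block_mid in the frame of tray below 0.027 m and angle between wear_block's own z axis and vertical below 0.1 rad and linear speed of each of wear_block, wood_block below 0.02 m/s and height (world z) of wood_block_mid below 0.03 m and contact force between wood_block and tray below 0.05 N and contact force between wood_block and slideway below 0.05 N).
It fails at once if the robot itself touches the wear block while it is under the lips (contact force between any of the fingers, the arm and wear_block above 1 N and y of wear_block_mid in the frame of slideway below 0.029 m and z of wear_block_mid in the frame of slideway below 0.04 m and horizontal distance between wear_block_mid and slideway below 0.06 m).
It fails at once if the bolt, nut or steel angle is shifted by more than 30 mm (distance of any of bolt, nut, steel_angle from where it was at the start of the episode above 0.03 m).
It also fails if it takes over 72 s, if anything falls off the work surface, if the arm or the gripper's body presses on something with over 40 N, if the wrist force passes 120 N, or if a joint passes its speed limit or range.

### The arm

A 6-joint arm with a two-finger parallel gripper is mounted at the origin on a cart in front of the work surface, level with it; the furniture and walls round the work are solid. World frame = base frame: x ahead of the robot, y to its left, z up, the work surface at z = 0. Lengths are in m, angles in rad, forces in N, time in s.
With the tool pointing down it reaches from about 0.375 to 0.9 m from the base axis. Payload 3.1 kg.
Tool frame: the origin (TCP) lies between the finger pads; the fingertips stand 8 mm ahead of it and the grasp point (between the pads) lies 11 mm behind it; z points along the fingers, y is the line along which they close (so a half turn about z gives the same grasp; the last joint's range is limited). The gripper opens to 87 mm and grips with 3 to 60 N. Pads are 19 mm wide; open, the fingers measure 117 mm over their backs; the gripper's body (75 mm by 190 mm) begins 51 mm behind the grasp point.
Start: joints at [1.103, 0.527, 1.433, -0, 1.181, -0.178], TCP at [0.178, 0.599, 0.231] pointing down, gripper open.
Joint ranges: [-3.08, 3.08], [-0.75, 2.2], [0.22, 2.44], [-1.43, 4.57], [0, 2.65], [-2.85, 2.85]. Speed limits (rad/s): [2.79, 2.79, 3.14, 3.14, 3.14, 3.14].

### API

Orientations are given as a unit quaternion [x, y, z, w].
In Python, from rig import robot, vision, job gives the robot as it stands.
- The arm moves only by the shell command python3 -m handwheel 'ROWS' [OPENING] [FORCE]. ROWS is JSON, a list of rows, each a list of 4 numbers: the shift along the tool's x, y, z as a fraction of full scale, then the turn about the tool's z as a fraction of full scale. A call has 1 to 20 rows; each row is the pose to reach, as a shift and turn from the pose commanded when the call began, along the tool's axes at that moment, turning the shorter way round; what a row does not reach only later rows make up. Full scale, the value 1, is 300 mm for a shift and 2 pi rad for a turn. A row lasts 1/12 s, in which the tool goes at most 41.7 mm and 7.16 degrees, less where a joint would pass 70% of its speed; a pose out of reach is approached as far as the arm can. A call with a number of a shift or a turn outside -1 to 1 is refused whole. A call with a gripper value outside its range is refused whole. OPENING is the opening in per cent of the stroke, from 0 (shut) to 100 (fully open), set as the call begins (- or left out, the last holds). The fingers move at their own pace and stop on an object; FORCE is the grip in N (left out, the last holds). Time passes only in rows, so rows that repeat a pose let the fingers close. It gives the time, the measured TCP pose, the force, the opening and the grip force at its end, in the units of the state.
- robot.get_obs(): the state, without advancing time (a new reading comes with each control period).
- vision.camera(name): name is "scene" or "top"; returns a dict with "frame" (400x640x3 uint8, red, green, blue), "K" (3x3 intrinsics, pixels), "cam_to_world" (4x4, takes a point from camera to world coordinates). Camera axes: x right, y down, z forward; pixel columns grow to the right and rows downward; lengths in m; the calibration is good to about 2 mm. A picture is of the moment at which its call begins. There is no depth.
- job.hand_in(): hands the job in; it is judged then, once.
Trained networks look in the newest picture that a camera, given by its name, has taken for a name from the list of things; names that differ only in an ending like _2 or _b are one class to them, and where a whole thing is asked for, a point or a joint stands for the part that bears it (a point fixed in the world has none). Each returns a list of dicts, best first, with "conf" (0 to 1); they miss things now and then, are a little off and sometimes report something else, mostly with a low value. They report only what shows in the picture. A call takes as long as a camera call.
- vision.look_for(camera, label): "point" ([row, column] in pixels, amid what is visible of it).
- vision.outline_of(camera, label): "mask" (400x640 bool, what is visible of it) and "point" ([row, column] in pixels, amid what is visible of it).
The state is a dict: "time": time; "q": joint angles; "joint_velocities": joint speeds; "joint_torque": joint torques, N m; "position": TCP position; "tool_rot": TCP orientation; "ft_force": force on the tool from outside, world axes, zero at the start; "moment": the same for the moment, N m; "grip_width": finger opening in m; "grip_force": force on a finger pad.
Only numpy, scipy, OpenCV 4.12 (cv2) and the standard library are available. Lean on these libraries where they do the work, as an engineer would, in place of code of your own. Each camera call takes 0.05 s, during which the arm holds its last target. There are 200 camera calls.

## Working session

There is one attempt and no reset: what is moved stays moved. The work goes in short steps, Python scripts to look and compute and a shell command to move; the robot and the scene stay as the last step left them, time stands still between calls to the robot, and variables do not carry over. Pictures are saved under pics/ and viewed, at most 12 in all, crops included, and the job is handed in when it is done.

```bash
mkdir -p pics; python3 - <<'E'
from rig import robot,vision,job
import cv2,numpy as np
np.set_printoptions(precision=4,suppress=True)
for c in("scene","top"):
    d=vision.camera(c); cv2.imwrite(f"pics/{c}0.png",d["frame"][:,:,::-1]); print(c,d["K"].tolist(),d["cam_to_world"].round(4).tolist())
    for l in("slideway","slideway_lips","wear_block_mid","wood_block_mid","tray","bolt","nut","steel_angle"):
        print(l,[(np.round(r["point"]),round(r["conf"],2)) for r in vision.look_for(c,l)[:2]])
o=robot.get_obs(); print(o)
E
```

```text
scene [[448.25906337938903, 0.0, 313.24843227651724], [0.0, 448.25906337938903, 197.25558021938824], [0.0, 0.0, 1.0]] [[0.8717, -0.2669, 0.411, -0.0101], [-0.49, -0.4649, 0.7374, -0.8949], [-0.0058, -0.8442, -0.536, 0.7051], [0.0, 0.0, 0.0, 1.0]]
slideway [(array([226., 310.]), 0.97)]
slideway_lips [(array([226., 309.]), 0.63)]
wear_block_mid [(array([230., 320.]), 0.67), (array([318., 377.]), 0.67)]
wood_block_mid [(array([184., 271.]), 0.77)]
tray [(array([165., 245.]), 0.55)]
bolt [(array([203., 269.]), 0.55)]
nut [(array([318., 374.]), 0.57)]
steel_angle [(array([311., 416.]), 0.62)]
top [[431.6837657679283, 0.0, 321.7654072283537], [0.0, 431.6837657679283, 198.1676505664884], [0.0, 0.0, 1.0]] [[-0.0223, -0.9841, 0.1765, 0.24], [-0.9997, 0.0232, 0.003, -0.014], [-0.007, -0.1764, -0.9843, 1.2798], [0.0, 0.0, 0.0, 1.0]]
slideway [(array([204., 334.]), 0.65)]
slideway_lips [(array([205., 335.]), 0.69), (array([188., 455.]), 0.51)]
wear_block_mid [(array([203., 355.]), 0.73)]
wood_block_mid [(array([208., 254.]), 0.97)]
tray [(array([210., 198.]), 0.71)]
bolt [(array([218., 289.]), 0.73)]
nut []
steel_angle [(array([187., 457.]), 0.82)]
{'time': 0.9, 'q': array([ 1.1035,  0.5275,  1.4327,  0.    ,  1.1814, -0.1785]), 'joint_velocities': array([-0.0027,  0.    , -0.0001, -0.0008,  0.001 ,  0.0001]), 'joint_torque': array([ -0.0008, -43.9998, -17.6985,   0.0633,   0.0505,  -0.    ]), 'position': array([0.178 , 0.5991, 0.2306]), 'tool_rot': array([ 0.1439,  0.9896,  0.    , -0.    ]), 'ft_force': array([-0.2746,  0.5253, -1.3124]), 'moment': array([ 0.0124,  0.0125, -0.0647]), 'grip_force': 0.0, 'grip_width': 0.08708916701162871}
```

```bash
python3 - <<'E'
import cv2
a=cv2.imread("pics/top0.png")[130:280,140:500]; cv2.imwrite("pics/topc.png",cv2.resize(a,(792,330),interpolation=cv2.INTER_CUBIC))
a=cv2.imread("pics/scene0.png")[130:350,200:460]; cv2.imwrite("pics/scenec.png",cv2.resize(a,(702,594),interpolation=cv2.INTER_CUBIC))
E
```

```text
(no output)
```

View pics/topc.png

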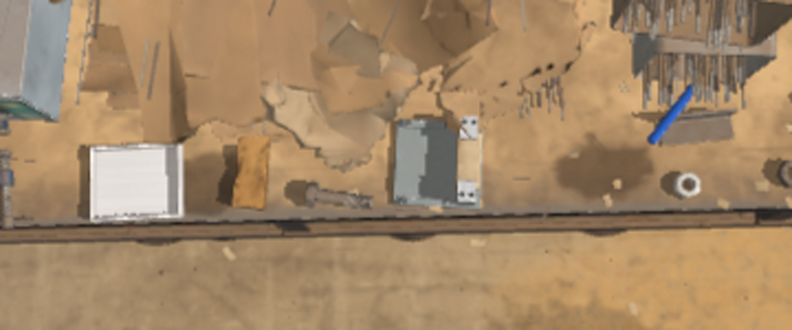

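View pics/scenec.png

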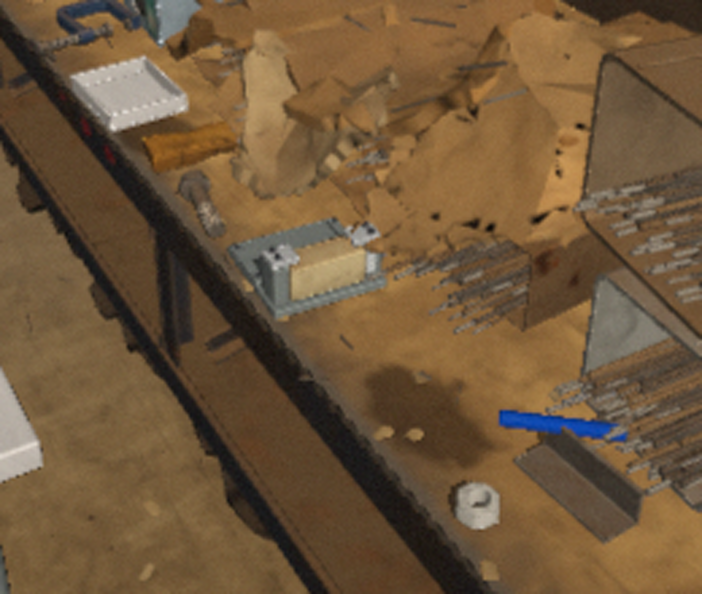

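Top crop (2.2×, offset 140,130): the tray is at left (135,180), then the wood (252,172), bolt (335,195) and slideway (440,160). The lips are on its right side, so it runs out towards world +y. The block is between the lips at about (470,160), the nut is at (687,183) and the angle is at (700,127). Next I'll fit the known shapes to the outlines.

```bash
cat > fit.py <<'E'
import numpy as np,cv2
from scipy.optimize import minimize
from rig import robot,vision
def box(x0,x1,y0,y1,z0,z1): return np.array([[x,y,z] for x in(x0,x1) for y in(y0,y1) for z in(z0,z1)])/1000.
SH={"wood_block_mid":[box(-21.5,21.5,-49.5,49.5,0,25)],
"tray":[box(-50,50,-60,60,0,22)],"wear_block_mid":[box(-39,39,-16,16,10,48)],
"bolt":[box(-17,17,-44,44,0,31)],
"slideway":[box(-59,59,-18,100,0,10),box(-59,-48,26,100,0,16),box(48,59,26,100,0,16),box(-59,-39,-10,16,0,57),box(41.5,59,-10,16,0,57),box(-59,-28,-8,16,50,57),box(28,59,-8,16,50,57),box(-39,39,-16,16,10,48)]}
def proj(d,P):
    T=np.linalg.inv(d["cam_to_world"]);p=P@T[:3,:3].T+T[:3,3];p=p@d["K"].T;return p[:,:2]/p[:,2:]
def ray(d,rc,z):
    v=d["cam_to_world"][:3,:3]@np.linalg.solve(d["K"],[rc[1],rc[0],1]);o=d["cam_to_world"][:3,3];return o+v*(z-o[2])/v[2]
S=4
def render(d,name,x,y,a,dz=0):
    m=np.zeros((400*S,640*S),np.uint8);c,s=np.cos(a),np.sin(a)
    for b in SH[name]:
        P=b@np.array([[c,s,0],[-s,c,0],[0,0,1]])+[x,y,dz]
        h=cv2.convexHull(((proj(d,P)+.5)*S).astype(np.float32));cv2.fillConvexPoly(m,np.round(h).astype(np.int32),1)
    return cv2.resize(m.astype(np.float32),(640,400),interpolation=cv2.INTER_AREA)
def fit(name,cams,a0=0,dz=0,fixed=None):
    D=[]
    for c in cams:
        d=vision.camera(c);r=vision.outline_of(c,name)
        if r and r[0]["conf"]>.3: D.append((d,r[0]["mask"].astype(np.float32),c,r[0]["conf"],r[0]["point"]))
    out={}
    for sel in [[i] for i in range(len(D))]+([[0,1]] if len(D)==2 else []):
        g=ray(D[sel[0]][0],D[sel[0]][4],.015+dz)
        def f(p):
            return sum(np.abs(render(D[i][0],name,p[0]/100,p[1]/100,p[2]/10,dz)-D[i][1]).sum()/D[i][1].sum() for i in sel)
        best=min((minimize(f,[g[0]*100+dx,g[1]*100+dy,a0*10],method="Nelder-Mead",options=dict(initial_simplex=np.array([[g[0]*100+dx,g[1]*100+dy,a0*10]])+np.array([[0,0,0],[2,0,0],[0,2,0],[0,0,1.5]]))) for dx,dy in((0,0),(2,-3),(-2,3))),key=lambda r:r.fun)
        print(name,[D[i][2] for i in sel],[round(D[i][3],2) for i in sel],"x %.4f y %.4f yaw %.3f"%(best.x[0]/100,best.x[1]/100,best.x[2]/10),"err %.3f"%best.fun)
E
python3 - <<'E'
from fit import *
for n in("slideway","wood_block_mid","tray","wear_block_mid"): fit(n,("top","scene"))
E
```

```text
slideway ['top'] [0.71] x 0.4442 y -0.0983 yaw -0.073 err 0.260
slideway ['scene'] [0.63] x 0.4466 y -0.1035 yaw -0.101 err 0.700
slideway ['top', 'scene'] [0.71, 0.63] x 0.4455 y -0.1014 yaw -0.100 err 1.035
wood_block_mid ['top'] [0.79] x 0.4417 y 0.1915 yaw 1.550 err 0.227
wood_block_mid ['scene'] [0.76] x 0.4496 y 0.1939 yaw 1.803 err 0.316
wood_block_mid ['top', 'scene'] [0.79, 0.76] x 0.4439 y 0.1907 yaw 1.503 err 0.580
tray ['top'] [0.6] x 0.4327 y 0.3475 yaw -0.011 err 0.121
tray ['scene'] [0.86] x 0.4346 y 0.3444 yaw 0.019 err 0.040
tray ['top', 'scene'] [0.6, 0.86] x 0.4343 y 0.3444 yaw 0.018 err 0.173
wear_block_mid ['top'] [0.79] x 0.4462 y -0.0990 yaw -0.022 err 0.586
wear_block_mid ['scene'] [0.58] x 0.4489 y -0.1054 yaw 0.188 err 0.316
wear_block_mid ['top', 'scene'] [0.79, 0.58] x 0.4507 y -0.0996 yaw -0.028 err 0.925
```

```bash
cat > ov.py <<'E'
from fit import *
def overlay(c,items,r0,r1,c0,c1,k,fn,marks=()):
    d=vision.camera(c);im=cv2.resize(np.ascontiguousarray(d["frame"][r0:r1,c0:c1,::-1]),None,fx=k,fy=k,interpolation=cv2.INTER_CUBIC)
    for n,x,y,a,col in items:
        cs,s=np.cos(a),np.sin(a)
        for b in SH[n]:
            P=b@np.array([[cs,s,0],[-s,cs,0],[0,0,1]])+[x,y,0]
            p=((proj(d,P)+.5-[c0,r0])*k).astype(int)
            for i in range(8):
                for j in(1,2,4):
                    if not i&j: cv2.line(im,tuple(map(int,p[i])),tuple(map(int,p[i|j])),col,1)
    cv2.imwrite(fn,im);return im
E
python3 - <<'E'
from ov import *
it=[("slideway",.4450,-.1000,-.085,(0,0,255)),("wood_block_mid",.4435,.191,1.53,(0,255,0))]
a=overlay("top",it,175,235,235,365,6,"pics/o1.png")
b=overlay("scene",it,165,260,245,355,6,"pics/o2.png")
b=cv2.resize(b,None,fx=.9,fy=.9) if 0 else b
E
```

```text
(no output)
```

View pics/o1.png

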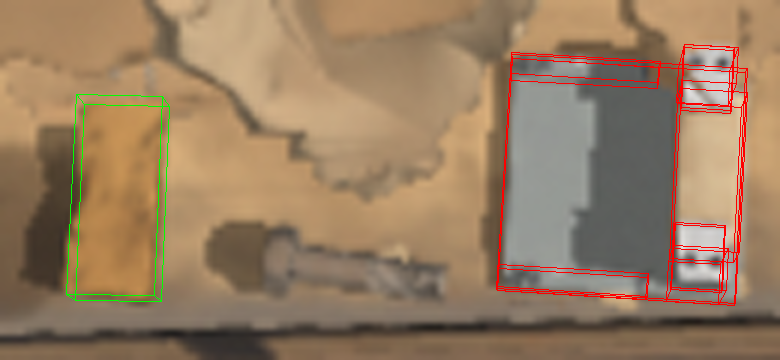

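View pics/o2.png

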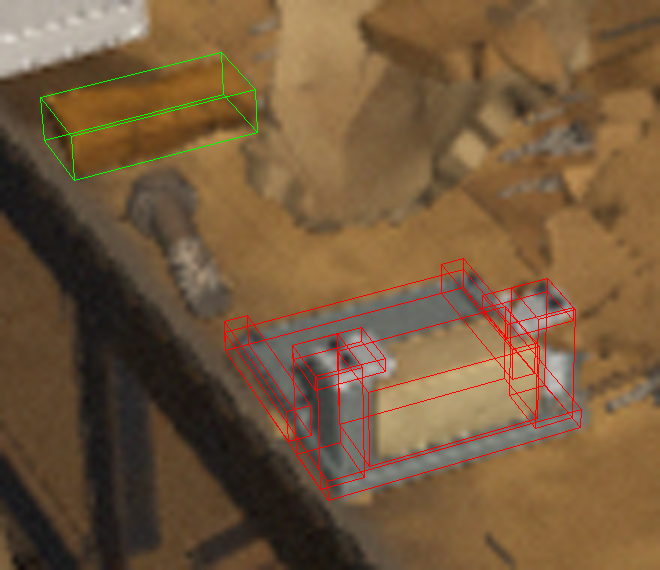

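Overlays: the slideway fits at yaw ≈ -0.085. The wood's broken lower corner is at its far end, scene crop (245,120). I'll grip the wood towards that end and push with the intact near end.

```bash
cat > to.py <<'E'
import sys
from rig import robot
import numpy as np
from scipy.spatial.transform import Rotation as R
def to(*ts):
    o=robot.get_obs();M=R.from_quat(o["tool_rot"]).as_matrix();psi=np.arctan2(M[1,1],M[0,1])
    print("now",o["position"].round(4),"psi %.2f"%np.degrees(psi),"q6 %.2f"%o["q"][5],"ft",o["ft_force"].round(1),"w %.4f"%o["grip_width"],"t %.1f"%o["time"])
    for x,y,z,p in ts:
        s=M.T@(np.array([x,y,z])-o["position"])/.3
        print((x,y,z,p),s.round(4).tolist(),"turn %.4f"%(-((p-np.degrees(psi)+180)%360-180)/360))
if __name__=="__main__":
    a=list(map(float,sys.argv[1:]));to(*[a[i:i+4] for i in range(0,len(a),4)])
E
python3 to.py .458 .1904 .12 87.7
```

```text
now [0.178  0.5991 0.2305] psi 73.45 q6 -0.18 ft [-0.7  0.2 -0.5] w 0.0870 t 1.8
(0.458, 0.1904, 0.12, 87.7) [-1.2827, -1.0401, 0.3685] turn -0.0396
```

```bash
python3 -m handwheel '[[-0.64,-0.52,0.0,-0.0396],[-0.64,-0.52,0.0,-0.0396],[-0.64,-0.52,0.0,-0.0396],[-0.64,-0.52,0.0,-0.0396],[-0.64,-0.52,0.0,-0.0396],[-0.64,-0.52,0.0,-0.0396],[-0.64,-0.52,0.0,-0.0396],[-0.64,-0.52,0.0,-0.0396]]' 85; python3 to.py .458 .1904 .10 87.7
```

```text
time: 2.47
position: [0.319, 0.3934, 0.2308]
tool_rot: [0.022, 1.0, 0.0, 0.0]
ft_force: [-0.1, -0.1, 0.7]
grip_width: 0.0738
grip_force: 0.0
now [0.319  0.3934 0.2308] psi 87.42 q6 -0.86 ft [-0.1 -0.1  0.7] w 0.0738 t 2.5
(0.458, 0.1904, 0.1, 87.7) [-0.4931, -0.6554, 0.4358] turn -0.0008
```

```bash
python3 -m handwheel '[[-0.493,-0.655,0.436,0],[-0.493,-0.655,0.436,0],[-0.493,-0.655,0.436,0],[-0.493,-0.655,0.436,0],[-0.493,-0.655,0.436,0],[-0.493,-0.655,0.436,0],[-0.493,-0.655,0.436,0],[-0.493,-0.655,0.436,0],[-0.493,-0.655,0.436,0],[-0.493,-0.655,0.436,0]]' 85; python3 to.py .458 .1904 .011 87.7; python3 - <<'E'
from fit import *
d=vision.camera("scene");cv2.imwrite("pics/s3.png",cv2.resize(d["frame"][90:260,200:400,::-1],None,fx=3.5,fy=3.5,interpolation=cv2.INTER_CUBIC))
E
```

```text
time: 3.3
position: [0.457, 0.1939, 0.0998]
tool_rot: [0.019, 1.0, 0.0, -0.0]
ft_force: [0.3, 0.6, 0.3]
grip_width: 0.0741
grip_force: 0.0
now [0.457  0.1939 0.0998] psi 87.77 q6 -1.36 ft [0.3 0.6 0.3] w 0.0741 t 3.3
(0.458, 0.1904, 0.011, 87.7) [-0.0039, -0.0118, 0.296] turn 0.0002
```

View pics/s3.png

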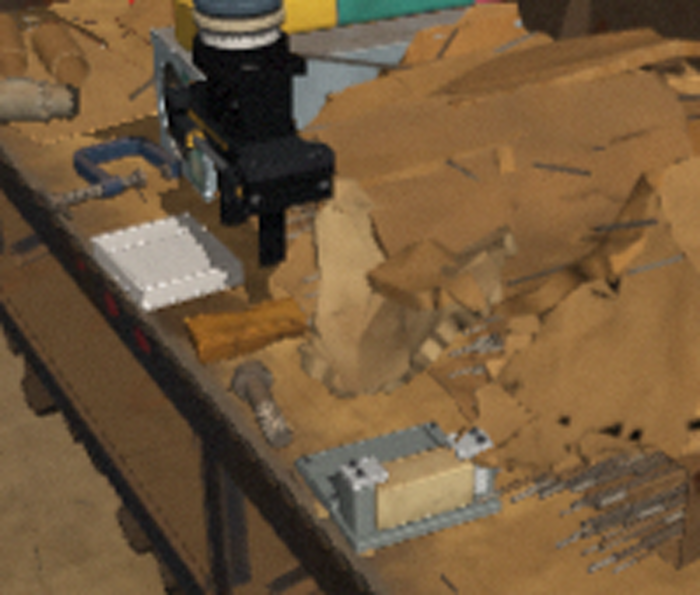

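The fingers hang above the wood, which is at about (245,330) in the crop. Descending and gripping.

```bash
python3 -m handwheel '[[-0.004,-0.012,0.1,0],[-0.004,-0.012,0.2,0],[-0.004,-0.012,0.27,0],[-0.004,-0.012,0.296,0],[-0.004,-0.012,0.296,0],[-0.004,-0.012,0.296,0],[-0.004,-0.012,0.296,0]]' 75; python3 -m handwheel '[[0,0,0,0],[0,0,0,0],[0,0,0,0],[0,0,0,0],[0,0,0,0],[0,0,0,0],[0,0,0,0],[0,0,0,0]]' 0 50;  python3 to.py .458 .1904 .16 87.7
```

```text
time: 3.93
position: [0.4592, 0.1898, 0.0122]
tool_rot: [0.019, 1.0, 0.0, 0.001]
ft_force: [0.2, -0.0, -0.2]
grip_width: 0.0656
grip_force: 0.0
time: 4.6
position: [0.4589, 0.189, 0.0115]
tool_rot: [0.02, 1.0, 0.0, 0.0]
ft_force: [-0.3, -0.8, 6.1]
grip_width: 0.0431
grip_force: 49.3
now [0.4589 0.189  0.0115] psi 87.71 q6 -1.37 ft [-0.3 -0.8  6.1] w 0.0431 t 4.6
(0.458, 0.1904, 0.16, 87.7) [0.0028, 0.0047, -0.4952] turn 0.0000
```

```bash
python3 -m handwheel '[[0,0,-0.1,0],[0,0,-0.2,0],[0,0,-0.3,0],[0,0,-0.4,0],[0,0,-0.46,0],[0,-0.1,-0.46,0.02],[0,-0.2,-0.46,0.04],[0,-0.3,-0.46,0.06],[0,-0.4,-0.46,0.08],[0,-0.5,-0.46,0.1],[0,-0.6,-0.46,0.12],[0,-0.67,-0.46,0.12],[0,-0.67,-0.46,0.12]]' ; python3 to.py .4357 -.2146 .15 -4.87
```

```text
time: 5.68
position: [0.451, -0.0153, 0.1488]
tool_rot: [0.389, 0.921, -0.0, 0.001]
ft_force: [0.5, -0.3, 0.0]
grip_width: 0.0431
grip_force: 49.3
now [ 0.451  -0.0153  0.1488] psi 44.26 q6 -1.05 ft [ 0.5 -0.3  0. ] w 0.0431 t 5.7
(0.4357, -0.2146, 0.15, -4.87) [-0.4403, -0.5002, -0.0032] turn 0.1365
```

```bash
python3 -m handwheel '[[-0.11,-0.125,0,0.02],[-0.22,-0.25,0,0.04],[-0.33,-0.375,0,0.06],[-0.38,-0.43,0,0.08],[-0.44,-0.5,0,0.1],[-0.44,-0.5,0,0.12],[-0.44,-0.5,0,0.1365],[-0.44,-0.5,0,0.1365],[-0.44,-0.5,0,0.1365],[-0.44,-0.5,0,0.1365]]' ; python3 to.py .4357 -.2146 .06 -4.87; python3 - <<'E'
from ov import *
it=[("slideway",.4450,-.1000,-.085,(0,0,255))]
overlay("top",it,165,245,310,430,6,"pics/o4.png")
E
```

```text
time: 6.52
position: [0.436, -0.2102, 0.1488]
tool_rot: [0.734, 0.679, -0.0, -0.0]
ft_force: [-0.1, 0.3, -0.0]
grip_width: 0.0432
grip_force: 49.3
now [ 0.436  -0.2102  0.1488] psi -4.44 q6 -0.60 ft [-0.1  0.3 -0. ] w 0.0432 t 6.5
(0.4357, -0.2146, 0.06, -4.87) [-0.0148, 0.0005, 0.2959] turn 0.0012
```

View pics/o4.png

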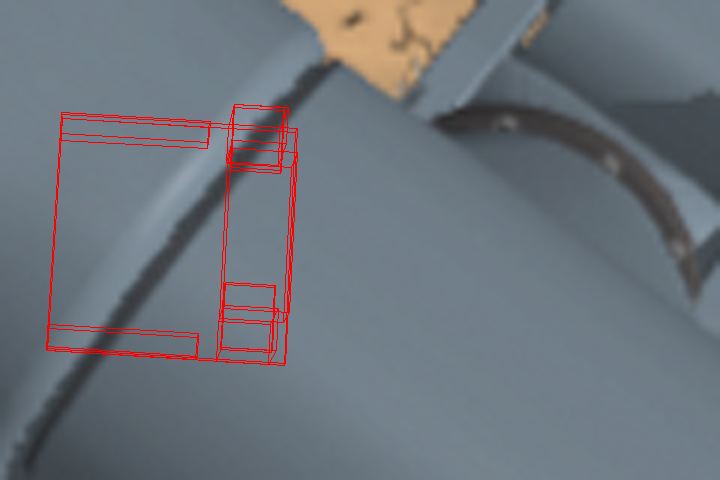

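The arm hides the slideway from the top camera here, so I'll use the scene camera once I'm lower.

```bash
python3 -m handwheel '[[0,0,0.1,0],[0,0,0.2,0],[0,0,0.3,0],[0,0,0.36,0],[0,0,0.4,0],[0,0,0.4,0],[0,0,0.4,0]]' ; python3 to.py .4357 -.2146 .028 -4.87; python3 - <<'E'
from ov import *
it=[("slideway",.4450,-.1000,-.085,(0,0,255))]
b=overlay("scene",it,175,285,255,375,5,"pics/o5.png")
E
```

```text
time: 7.15
position: [0.436, -0.2105, 0.0286]
tool_rot: [0.734, 0.679, -0.0, -0.001]
ft_force: [-0.1, -0.4, -0.7]
grip_width: 0.043
grip_force: 49.3
now [ 0.436  -0.2105  0.0286] psi -4.53 q6 -0.60 ft [-0.1 -0.4 -0.7] w 0.0430 t 7.2
(0.4357, -0.2146, 0.028, -4.87) [-0.0138, 0.0001, 0.0018] turn 0.0009
```

View pics/o5.png

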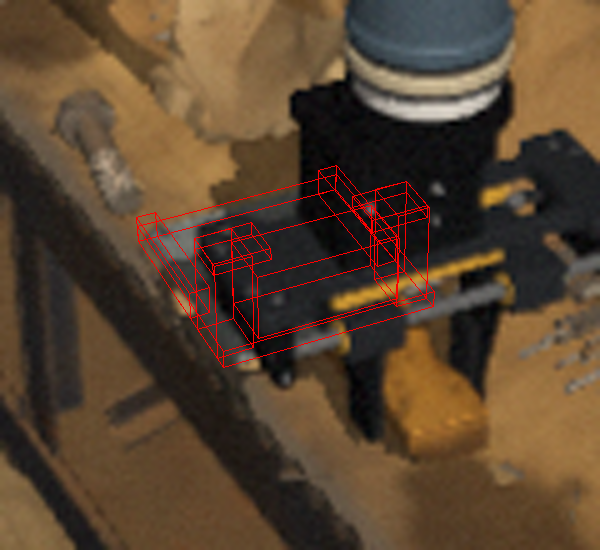

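The wood is held level with its rear end at about (440,430), clear of the bench and lined up with the slideway. Pushing along tool +x.

```bash
python3 -m handwheel '[[0.02,0,0,0],[0.04,0,0,0],[0.06,0,0,0],[0.08,0,0,0],[0.09,0,0,0],[0.1,0,0,0],[0.11,0,0,0],[0.12,0,0,0],[0.12,0,0,0]]' ; python3 to.py .4455 -.1 .028 -4.87
```

```text
time: 7.95
position: [0.4391, -0.1775, 0.0294]
tool_rot: [0.733, 0.68, -0.001, 0.002]
ft_force: [-5.6, -9.6, 1.7]
grip_width: 0.0431
grip_force: 48.9
now [ 0.4391 -0.1775  0.0294] psi -4.29 q6 -0.54 ft [-5.6 -9.6  1.7] w 0.0431 t 8.0
(0.4455, -0.1, 0.028, -4.87) [0.2592, 0.0019, 0.0035] turn 0.0016
```

```bash
python3 -m handwheel '[[0.01,0,0,0],[0.02,0,0,0],[0.03,0,0,0],[0.04,0,0,0],[0.05,0,0,0],[0.06,0,0,0],[0.06,0,0,0]]' ; python3 to.py .4455 -.1 .028 -4.87
```

```text
time: 8.53
position: [0.4402, -0.1591, 0.0294]
tool_rot: [0.734, 0.679, -0.001, 0.001]
ft_force: [-6.9, -10.3, 1.9]
grip_width: 0.0432
grip_force: 49.0
now [ 0.4402 -0.1591  0.0294] psi -4.41 q6 -0.50 ft [ -6.9 -10.3   1.9] w 0.0432 t 8.5
(0.4455, -0.1, 0.028, -4.87) [0.198, 0.0025, 0.0039] turn 0.0013
```

```bash
python3 -m handwheel '[[0.01,0,0,0],[0.02,0,0,0],[0.03,0,0,0],[0.04,0,0,0],[0.05,0,0,0],[0.06,0,0,0],[0.06,0,0,0]]' ; python3 to.py .4455 -.1 .028 -4.87; python3 - <<'E'
from ov import *
it=[("slideway",.4450,-.1000,-.085,(0,0,255))]
fit("wear_block_mid",("scene",),-.085)
b=overlay("scene",[],175,285,255,375,5,"pics/o6.png")
E
```

```text
time: 9.12
position: [0.4417, -0.1384, 0.0289]
tool_rot: [0.735, 0.678, -0.0, -0.0]
ft_force: [-0.1, -0.4, -0.8]
grip_width: 0.0432
grip_force: 49.3
now [ 0.4417 -0.1384  0.0289] psi -4.58 q6 -0.47 ft [-0.1 -0.4 -0.8] w 0.0432 t 9.1
(0.4455, -0.1, 0.028, -4.87) [0.1286, 0.0023, 0.0031] turn 0.0008
```

View pics/o6.png

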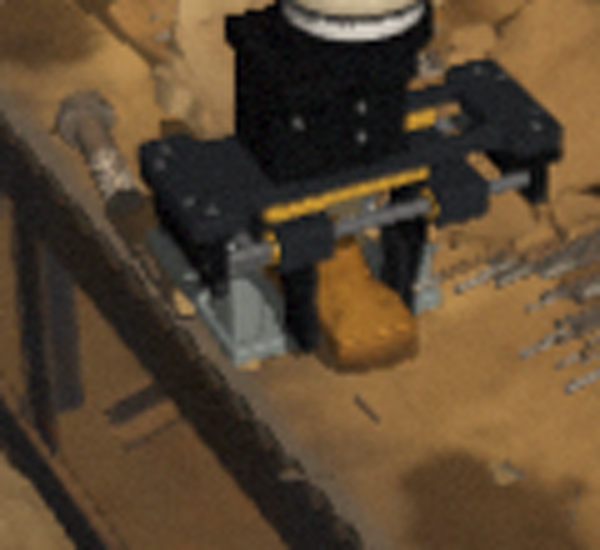

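```bash
python3 -m handwheel '[[0.01,0,0,0],[0.016,0,0,0],[0.016,0,0,0],[0.0,0,0,0],[-0.03,0,0,0],[-0.1,0,0,0],[-0.2,0,0,0],[-0.3,0,0,0],[-0.34,0,0,0],[-0.34,0,0,0],[-0.34,0,0.02,0],[-0.34,0,0.04,0],[-0.34,0,0.054,0],[-0.34,0,0.054,0],[-0.34,0,0.054,0]]' ; python3 to.py .4357 -.24 .0115 -4.87
```

```text
time: 10.52
position: [0.4333, -0.2396, 0.0122]
tool_rot: [0.735, 0.679, -0.0, -0.001]
ft_force: [0.2, 0.2, -0.9]
grip_width: 0.043
grip_force: 49.3
now [ 0.4333 -0.2396  0.0122] psi -4.54 q6 -0.65 ft [ 0.2  0.2 -0.9] w 0.0430 t 10.5
(0.4357, -0.24, 0.0115, -4.87) [-0.0006, 0.0081, 0.0023] turn 0.0009
```

```bash
python3 -m handwheel '[[0,0,0.002,0],[0,0,0.002,0],[0,0,0.002,0],[0,0,0.002,0],[0,0,0.002,0],[0,0,-0.1,0],[0,0,-0.2,0],[0,0,-0.3,0],[0,0,-0.4,0],[0,0,-0.5,0],[0,0,-0.6,0],[0,0,-0.6,0],[0,0,-0.6,0]]' 85; python3 to.py .44 .22 .19 85.1 .44 0.02 .19 40
```

```text
time: 11.6
position: [0.4345, -0.2418, 0.1946]
tool_rot: [0.735, 0.678, 0.0, 0.002]
ft_force: [-0.7, -0.6, -0.9]
grip_width: 0.0739
grip_force: 0.0
now [ 0.4345 -0.2418  0.1946] psi -4.63 q6 -0.65 ft [-0.7 -0.6 -0.9] w 0.0739 t 11.6
(0.44, 0.22, 0.19, 85.1) [1.5357, -0.1059, 0.0103] turn -0.2492
(0.44, 0.02, 0.19, 40.0) [0.8712, -0.0521, 0.0125] turn -0.1240
```

```bash
python3 -m handwheel '[[0.12,-0.01,0,-0.02],[0.24,-0.02,0,-0.04],[0.36,-0.025,0,-0.06],[0.48,-0.03,0,-0.08],[0.6,-0.04,0,-0.1],[0.72,-0.045,0,-0.12],[0.84,-0.05,0,-0.14],[0.9,-0.055,0,-0.16],[0.95,-0.055,0,-0.18],[0.95,-0.055,0,-0.2],[0.95,-0.055,0,-0.22],[0.95,-0.055,0,-0.24],[0.95,-0.055,0,-0.249],[0.95,-0.055,0,-0.249]]' ; python3 to.py .44 .25 .19 85.1
```

```text
time: 12.77
position: [0.439, 0.0446, 0.1913]
tool_rot: [0.043, 0.999, 0.0, -0.002]
ft_force: [-0.6, 1.0, -0.5]
grip_width: 0.0739
grip_force: 0.0
now [0.439  0.0446 0.1913] psi 85.08 q6 -1.64 ft [-0.6  1.  -0.5] w 0.0739 t 12.8
(0.44, 0.25, 0.19, 85.1) [0.0553, 0.6824, 0.0047] turn -0.0001
```

```bash
python3 -m handwheel '[[0,0.12,0,0],[0,0.24,0,0],[0,0.36,0,0],[0,0.48,0,0],[0,0.6,0,0],[0,0.68,0,0],[0,0.68,0,0],[0,0.68,0,0]]' ; python3 - <<'E'
from ov import *
fit("wear_block_mid",("top","scene"),-.085)
a=overlay("top",[("slideway",.445,-.1,-.085,(0,0,255))],170,240,290,420,6,"pics/o7.png")
E
```

```text
time: 13.43
position: [0.457, 0.2484, 0.1915]
tool_rot: [0.043, 0.999, -0.001, -0.001]
ft_force: [-0.4, 0.1, -1.1]
grip_width: 0.0743
grip_force: 0.0
wear_block_mid ['scene'] [0.95] x 0.4535 y -0.0517 yaw -0.202 err 0.365
```

View pics/o7.png

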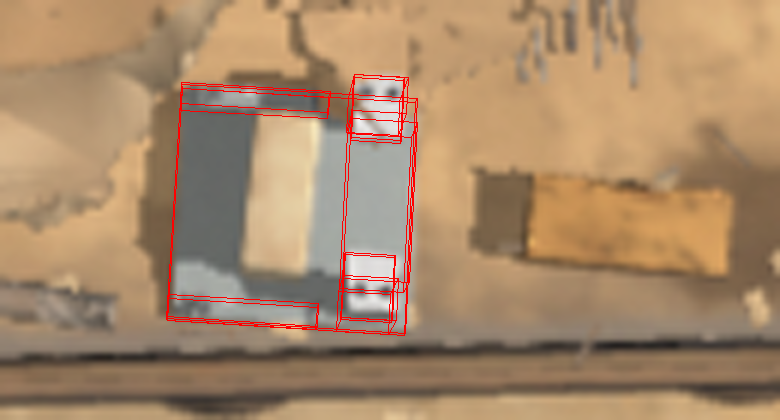

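The block stands clear of the lips at crop (281,193), parallel to the slideway, and the wood lies on the bench at (630,225). Next I'll get the block's exact centre from the edges of its top face.

```bash
python3 - <<'E'
from fit import *
d=vision.camera("top");f=d["frame"].astype(int)
w=np.array([[[c,r] for c in range(640)] for r in range(400)])
m=((f[:,:,0]-f[:,:,2]>25)&(f[:,:,0]>140)).astype(np.uint8);z=np.zeros_like(m);z[187:218,326:345]=1;m&=z
cnt=m.sum();pts=np.argwhere(m);W=np.array([ray(d,p,.048)[:2] for p in pts])
r=cv2.minAreaRect((W*1000).astype(np.float32));print(cnt,W.mean(0),r)
E
python3 to.py .45 -.05 .12 85.1
```

```text
297 [ 0.45013268 -0.05285102] ((450.60406494140625, -52.87409210205078), (32.0976676940918, 79.16476440429688), 82.33048248291016)
now [0.4579 0.2464 0.1926] psi 84.89 q6 -1.20 ft [-0.1  0.  -0. ] w 0.0738 t 13.7
(0.45, -0.05, 0.12, 85.1) [-0.062, -0.9865, 0.2423] turn -0.0006
```

```bash
python3 -m handwheel '[[-0.005,-0.12,0,0],[-0.01,-0.24,0,0],[-0.02,-0.36,0,0],[-0.03,-0.48,0,0],[-0.04,-0.6,0,0],[-0.05,-0.72,0.04,0],[-0.06,-0.84,0.1,0],[-0.06,-0.94,0.2,0],[-0.062,-0.996,0.242,0],[-0.062,-0.996,0.242,0],[-0.062,-0.996,0.242,0],[-0.062,-0.996,0.242,0]]' 63; python3 to.py .4504 -.0529 .024 84.7
```

```text
time: 14.73
position: [0.4505, -0.0516, 0.1207]
tool_rot: [0.044, 0.999, 0.0, 0.0]
ft_force: [-0.3, 0.1, 0.1]
grip_width: 0.0547
grip_force: 0.0
now [ 0.4505 -0.0516  0.1207] psi 84.95 q6 -1.84 ft [-0.3  0.1  0.1] w 0.0547 t 14.7
(0.4504, -0.0529, 0.024, 84.7) [0.0002, -0.0044, 0.3222] turn 0.0007
```

```bash
python3 -m handwheel '[[0,-0.002,0.08,0],[0,-0.002,0.16,0],[0,-0.002,0.22,0],[0,-0.002,0.27,0],[0,-0.002,0.3,0],[0,-0.002,0.322,0],[0,-0.002,0.322,0],[0,-0.002,0.322,0]]' ; python3 -m handwheel '[[0,0,0,0],[0,0,0,0],[0,0,0,0],[0,0,0,0],[0,0,0,0],[0,0,0,0],[0,0,0,0],[0,0,0,0]]' 0 25;  python3 -m handwheel '[[0,0,-0.1,0],[0,0,-0.2,0],[0,0,-0.3,0],[0,0,-0.4,0],[0,0,-0.4,0],[0,0,-0.4,0]]'; python3 to.py .4343 .3444 .145 91
```

```text
time: 15.4
position: [0.4509, -0.0519, 0.0241]
tool_rot: [0.043, 0.999, -0.0, 0.0]
ft_force: [-0.0, -0.8, 0.3]
grip_width: 0.0548
grip_force: 0.0
time: 16.07
position: [0.4508, -0.0525, 0.024]
tool_rot: [0.044, 0.999, -0.0, 0.0]
ft_force: [-0.7, 0.0, 6.1]
grip_width: 0.0326
grip_force: 25.0
time: 16.57
position: [0.4513, -0.0526, 0.1448]
tool_rot: [0.044, 0.999, -0.001, 0.002]
ft_force: [0.0, 0.2, -1.1]
grip_width: 0.0322
grip_force: 25.0
now [ 0.4513 -0.0526  0.1448] psi 85.01 q6 -1.85 ft [ 0.   0.2 -1.1] w 0.0322 t 16.6
(0.4343, 0.3444, 0.145, 91.0) [0.1715, 1.3133, -0.0027] turn -0.0166
```

```bash
python3 -m handwheel '[[0.01,0.1,0,-0.008],[0.03,0.2,0,-0.016],[0.05,0.3,0,-0.016],[0.06,0.4,0,-0.016],[0.08,0.5,0,-0.016],[0.09,0.6,0,-0.016],[0.1,0.7,0,-0.016],[0.12,0.8,0,-0.016],[0.13,0.9,0,-0.016],[0.13,0.95,0,-0.016],[0.13,0.95,0,-0.016],[0.13,0.95,0,-0.016]]'; python3 to.py .4343 .3444 .1 90.7
```

```text
time: 17.57
position: [0.4351, 0.2352, 0.1418]
tool_rot: [-0.008, 1.0, -0.001, -0.002]
ft_force: [-0.2, -0.5, -0.8]
grip_width: 0.0325
grip_force: 25.0
now [0.4351 0.2352 0.1418] psi 90.90 q6 -1.32 ft [-0.2 -0.5 -0.8] w 0.0325 t 17.6
(0.4343, 0.3444, 0.1, 90.7) [-0.0036, 0.3642, 0.139] turn 0.0006
```

```bash
python3 -m handwheel '[[0,0.1,0,0],[0,0.2,0,0],[0,0.3,0,0],[0,0.364,0.05,0],[0,0.364,0.139,0],[0,0.364,0.139,0],[0,0.364,0.139,0],[0,0.364,0.139,0]]'; python3 to.py .4343 .3444 .018 90.7
```

```text
time: 18.23
position: [0.4349, 0.3427, 0.1017]
tool_rot: [-0.006, 1.0, -0.001, -0.001]
ft_force: [-0.0, -0.5, -0.9]
grip_width: 0.0321
grip_force: 25.0
now [0.4349 0.3427 0.1017] psi 90.67 q6 -1.12 ft [-0.  -0.5 -0.9] w 0.0321 t 18.2
(0.4343, 0.3444, 0.018, 90.7) [0.0015, 0.0058, 0.2791] turn -0.0001
```

```bash
python3 - <<'E'
from fit import *
d=vision.camera("scene");cv2.imwrite("pics/s8.png",cv2.resize(d["frame"][110:210,195:325,::-1],None,fx=5,fy=5,interpolation=cv2.INTER_CUBIC))
E
```

```text
(no output)
```

View pics/s8.png

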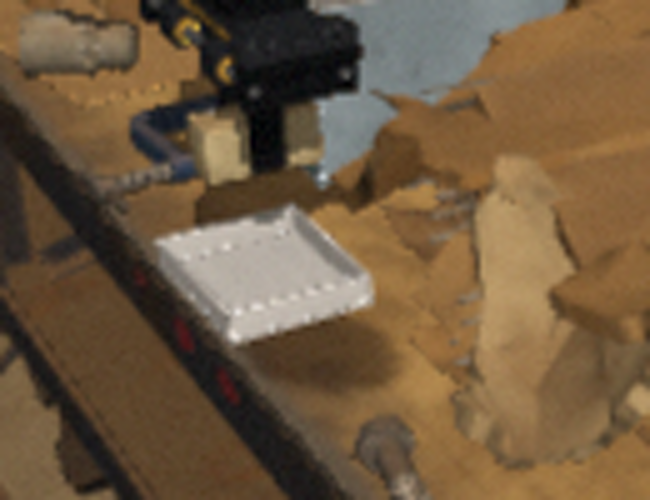

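The block is held over the tray, which is at about (265,275) in the crop, and appears behind it because of its height. Lowering it.

```bash
python3 -m handwheel '[[0,0.003,0.08,0],[0,0.003,0.16,0],[0,0.003,0.2,0],[0,0.003,0.23,0],[0,0.003,0.25,0],[0,0.003,0.265,0],[0,0.003,0.275,0],[0,0.003,0.281,0],[0,0.003,0.281,0]]'; python3 to.py .4343 .3444 .017 90.7
```

```text
time: 19.03
position: [0.4351, 0.3452, 0.0178]
tool_rot: [-0.007, 1.0, 0.0, 0.0]
ft_force: [-0.1, -0.3, -1.1]
grip_width: 0.0323
grip_force: 25.0
now [0.4351 0.3452 0.0178] psi 90.77 q6 -1.11 ft [-0.1 -0.3 -1.1] w 0.0323 t 19.0
(0.4343, 0.3444, 0.017, 90.7) [0.0028, -0.0027, 0.0026] turn 0.0002
```

```bash
python3 -m handwheel '[[0,0,0.003,0],[0,0,0.003,0],[0,0,0.003,0]]'; python3 -m handwheel '[[0,0,0,0],[0,0,0,0],[0,0,0,0],[0,0,0,0],[0,0,-0.05,0],[0,0,-0.1,0],[0,0,-0.2,0],[0,0,-0.3,0],[0,0,-0.4,0],[0,0,-0.5,0],[0,0,-0.5,0]]' 57; python3 - <<'E'
from fit import *
d=vision.camera("scene");a=cv2.resize(d["frame"][110:270,195:355,::-1],None,fx=3.5,fy=3.5,interpolation=cv2.INTER_CUBIC);cv2.imwrite("pics/s9.png",a)
E
```

```text
time: 19.28
position: [0.4352, 0.3453, 0.017]
tool_rot: [-0.007, 1.0, 0.0, 0.0]
ft_force: [-0.6, -0.5, 0.2]
grip_width: 0.0324
grip_force: 25.0
time: 20.2
position: [0.4382, 0.347, 0.1724]
tool_rot: [-0.007, 1.0, 0.003, 0.005]
ft_force: [0.7, 0.8, -0.1]
grip_width: 0.0493
grip_force: 0.0
```

View pics/s9.png

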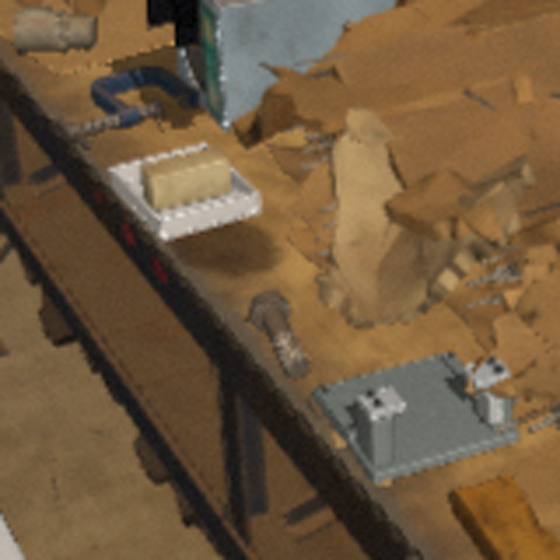

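The block sits flat in the tray at (185,180). The slideway is empty, the wood lies clear of it at (500,515), and the bolt hasn't moved. Handing in.

```bash
python3 -c "
from rig import job
print(job.hand_in())"
```

```text
the job is handed in; nothing more can be done
None
```

I knocked the wear block out from under the lips with the off-cut and set it flat in the tray. The off-cut lies on the bench clear of slideway and tray, I went nowhere near the bolt, nut or angle, and the job is handed in (about 20 s on the robot's clock; no verdict was returned).

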